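# Find the full watch box and slide it up to the lamp

## Robot

A 6-joint arm with a two-finger parallel gripper is mounted at the origin on the work surface. World frame = base frame: x ahead of the robot, y to its left, z up, the work surface at z = 0. Lengths are in m, angles in rad, forces in N, time in s.
With the tool pointing down it reaches from about 0.375 to 0.975 m from the base axis. Payload 3.8 kg.
Tool frame: the origin (TCP) lies midway between the tips of the shut fingers; the grasp point (between the pads) lies 19 mm behind it; z points along the fingers, y is the line along which they close (so a half turn about z gives the same grasp; the last joint's range is limited). The gripper opens to 85 mm and grips with 20 to 120 N. Pads are 22 mm wide; open, the fingers measure 114 mm over their backs; the gripper's body (76 mm by 85 mm) begins 54 mm behind the grasp point. The pads swing forward as they close: fully open they stand 13 mm farther back than shut.
Start: joints at [1.224, 0.264, 1.604, -0, 1.274, -0.037], TCP at [0.206, 0.643, 0.201] pointing down, gripper open.
Joint ranges: [-2.63, 2.63], [-0.94, 2.18], [0.31, 2.57], [-1.31, 4.45], [0, 2.66], [-2.55, 2.55]. Speed limits (rad/s): [2.57, 2.57, 3.14, 3.14, 3.14, 3.14].

## Interface

Orientations are given as a rotation vector (axis times angle).
In Python, from workcell import * gives the robot as it stands. The module is installed in compiled form; this text tells all that it offers.
- The arm moves only by the tool apply_moves, never from a script. Its arguments are lists of equal length, an entry for each row: "fingers": the opening, from 0 (shut) to 1 (fully open); "travel": the shift along the tool's x, y, z normalised to -1 to 1, where 1 is 0.05 m, a list of three; "rotation": the turn, a rotation vector about the tool's x, y, z normalised to -1 to 1, where 1 is 6 degrees, a list of three. In form: {"fingers": [fingers, ...], "travel": [[dx, dy, dz], ...], "rotation": [[ax, ay, az], ...]}. A call has 1 to 12 rows; each row shifts and turns the commanded pose from where the row before left it, along the tool's axes as they then stand; what a row does not reach is not made up. A row lasts 1/10 s, in which the tool goes at most 50 mm and 8.59 degrees, less where a joint would pass 70% of its speed; a pose out of reach is approached as far as the arm can. A call with a number of a shift or a turn outside -1 to 1 is refused whole. A call with a gripper value outside its range is refused whole. The fingers move at their own pace and stop on an object; "newtons" is the grip in N (left out, the last holds). Time passes only in rows, so rows that do not move let the fingers close. It gives the time, the measured TCP pose, the force, the opening and the grip force at its end, in the units of the state.
- read_state(): the state, without advancing time (a new reading comes with each control period).
- read_camera(name): name is "scene" or "top"; returns a dict with "image" (400x640x3 uint8, red, green, blue), "fx", "fy", "cx", "cy" (pixels), "extrinsics" (4x4, takes a point from world to camera coordinates). Camera axes: x right, y down, z forward; pixel columns grow to the right and rows downward; lengths in m; the calibration is good to about 2 mm. A picture is of the moment at which its call begins. There is no depth.
- finish_job(): hands the job in; it is judged then, once.
Trained networks look in the newest picture that a camera, given by its name, has taken for a name from the list of things; names that differ only in an ending like _2 or _b are one class to them, and where a whole thing is asked for, a point or a joint stands for the part that bears it (a point fixed in the world has none). Each returns a list of dicts, best first, with "p" (0 to 1); they miss things now and then, are a little off and sometimes report something else, mostly with a low value. They report only what shows in the picture. A call takes as long as a camera call.
- regions_of(camera, name): "mask" (400x640 bool, what is visible of it) and "bbox" ([left, top, width, height] in pixels, round what is visible of it).
- tip_of(camera, name): "location" ([column, row] in pixels: a listed point, or the origin of a listed thing).
The state is a dict: "time": time; "q": joint angles; "joint_vel": joint speeds; "joint_torque": joint torques, N m; "tool_pos": TCP position; "tcp_rot": TCP orientation; "wrist_force": force on the tool from outside, world axes, zero at the start; "torque": the same for the moment, N m; "width": opening from 0.0 (shut) to 1.0 (fully open); "grip_force": force on a finger pad.
Only numpy, scipy, OpenCV 4.12 (cv2) and the standard library are available. Lean on these libraries where they do the work, as an engineer would, in place of code of your own. Each camera call takes 0.05 s, during which the arm holds its last target. There are 200 camera calls.

## Task

One of the three look-alike closed watch boxes still has my heavy steel watches in it, the other two are empty: feel which one is heavier by nudging them. Slide that one gently back until a long side of it stops flat against the front of the lamp's long base, and leave the other two about where they are (a few centimetres do not matter). Then switch the lamp on by pushing its toggle all the way over, away from the robot, and don't disturb the bowl, the bottle or the shoehorn.

Things in the scene. Friction and masses are not known exactly. Their poses are not given: they have to be found in the camera images.
- box_a: one of three look-alike closed black hard-plastic watch boxes, 90 (x) x 100 (y) x 60 mm high, steel clasp on its -x side, not to be opened; too wide to grip, slides when pushed. Origin: centre of its underside, z up. Empty about 0.23 kg, with the watches about 0.8 kg (both vary by 15 %); which one has them differs every time and cannot be seen
- box_b: one of three look-alike closed black hard-plastic watch boxes, 90 (x) x 100 (y) x 60 mm high, steel clasp on its -x side, not to be opened; too wide to grip, slides when pushed. Origin: centre of its underside, z up. Empty about 0.23 kg, with the watches about 0.8 kg (both vary by 15 %); which one has them differs every time and cannot be seen
- box_c: one of three look-alike closed black hard-plastic watch boxes, 90 (x) x 100 (y) x 60 mm high, steel clasp on its -x side, not to be opened; too wide to grip, slides when pushed. Origin: centre of its underside, z up. Empty about 0.23 kg, with the watches about 0.8 kg (both vary by 15 %); which one has them differs every time and cannot be seen
- lamp: long vanity lamp, fixed: white ceramic base 70 (x) x 600 (y) x 40 mm high, two opal tubes lying on it (170 mm long, tops at z = 87 mm, centred at y = +-180 mm). Origin: centre of the base's underside. Its front face, towards the robot, is the plane x = -35 mm of its frame: a box flat against it has its origin at x = -80 mm of this frame
- toggle_tip (a point): tip of the lamp's toggle, the centre of a 26 mm ball on a steel stick 60 mm long, on a block 70 x 50 x 25 mm in the middle of the ceramic base; this point moves with it. It leans towards the robot when off; at 0 it lies 29 mm in front of the lamp's middle at z = 115 mm, and it swings in the lamp's x-z plane about a pivot at z = 62 mm
- toggle (a joint): angle of that toggle: 0 leaning to the robot (off), 1.0 rad fully over, away from the robot (on); stays where it is left. It starts near 0
- table: tempered glass dresser top, its surface at z = 0; origin of no use
- bowl: turquoise ceramic bowl, rim 120 mm across, 50 mm high, origin at the centre of its foot; a bystander
- dropper: empty amber glass dropper bottle, 36 mm thick, 100 mm high, standing, origin at the centre of its underside; a bystander
- shoehorn: flat stainless steel shoehorn lying on the glass, about 200 mm long (its x), 36 mm wide, 5 mm thick, origin near its middle; a bystander

How it is judged:
On the way, in this order (a step that is already met when the one before it is completed fails the run):
1. the box with the watches in it stands flat against the front of the lamp's base, let go by the fingers (((x of box_a in the frame of lamp between -0.086 and -0.07 m and y of box_a in the frame of lamp between -0.3 and 0.3 m and angle between the x axis of box_a and the x axis of lamp, either way round below 0.09 rad and angle between box_a's own z axis and vertical below 0.05 rad and contact force between box_a and table above 4.5 N and contact force between box_a and the fingers below 0.3 N) or (x of box_b in the frame of lamp between -0.086 and -0.07 m and y of box_b in the frame of lamp between -0.3 and 0.3 m and angle between the x axis of box_b and the x axis of lamp, either way round below 0.09 rad and angle between box_b's own z axis and vertical below 0.05 rad and contact force between box_b and table above 4.5 N and contact force between box_b and the fingers below 0.3 N) or (x of box_c in the frame of lamp between -0.086 and -0.07 m and y of box_c in the frame of lamp between -0.3 and 0.3 m and angle between the x axis of box_c and the x axis of lamp, either way round below 0.09 rad and angle between box_c's own z axis and vertical below 0.05 rad and contact force between box_c and table above 4.5 N and contact force between box_c and the fingers below 0.3 N))), for 0.2 s.
2. the toggle is pushed all the way over, away from the robot (value of joint toggle above 0.85 rad), for 0.1 s.
At the end, for the whole second after the job is handed in: The box with the watches (pressing on the glass with over 4.5 N) rests upright against the front of the lamp base: gap under 6 mm, parallel within 0.09 rad, lamp-frame y within 300 mm. The other two are within 80 mm of where they began. Toggle over 0.85 rad (((x of box_a in the frame of lamp between -0.086 and -0.07 m and y of box_a in the frame of lamp between -0.3 and 0.3 m and angle between the x axis of box_a and the x axis of lamp, either way round below 0.09 rad and angle between box_a's own z axis and vertical below 0.05 rad and contact force between box_a and table above 4.5 N and distance of each of box_b, box_c from where it was at the start of the episode below 0.08 m and linear speed of box_a below 0.01 m/s) or (x of box_b in the frame of lamp between -0.086 and -0.07 m and y of box_b in the frame of lamp between -0.3 and 0.3 m and angle between the x axis of box_b and the x axis of lamp, either way round below 0.09 rad and angle between box_b's own z axis and vertical below 0.05 rad and contact force between box_b and table above 4.5 N and distance of each of box_a, box_c from where it was at the start of the episode below 0.08 m and linear speed of box_b below 0.01 m/s) or (x of box_c in the frame of lamp between -0.086 and -0.07 m and y of box_c in the frame of lamp between -0.3 and 0.3 m and angle between the x axis of box_c and the x axis of lamp, either way round below 0.09 rad and angle between box_c's own z axis and vertical below 0.05 rad and contact force between box_c and table above 4.5 N and distance of each of box_a, box_b from where it was at the start of the episode below 0.08 m and linear speed of box_c below 0.01 m/s)) and value of joint toggle above 0.85 rad); the robot touches nothing.
It fails at once if a box is shoved against the lamp hard (contact peak over 100 N) (contact force between any of box_a, box_b, box_c and lamp above 100 N).
It fails at once if a box is tipped by more than 0.4 rad (angle between any of box_a, box_b, box_c's own z axis and vertical above 0.4 rad).
It fails at once if the bowl, the dropper bottle or the shoehorn is moved by more than 30 mm (distance of any of bowl, dropper, shoehorn from where it was at the start of the episode above 0.03 m).
It fails at once if the dropper bottle is knocked over (angle between dropper's own z axis and vertical above 0.5 rad).
It also fails if it takes over 64 s, if anything falls off the work surface, if the arm or the gripper's body presses on something with over 40 N, if the wrist force passes 120 N, or if a joint passes its speed limit or range.

## Working session

There is one attempt and no reset: what is moved stays moved. The work goes in short steps, Python scripts to look and compute and a tool call to move; the robot and the scene stay as the last step left them, time stands still between calls to the robot, and variables do not carry over. Pictures are saved under pics/ and viewed, at most 10 in all, crops included, and the job is handed in when it is done.

Besides the shell and the picture viewer there is one more tool, called by a JSON object that holds its "method" and its "body". apply_moves: Moves the arm, as the interface text tells. Scaled input: -1 to 1 covers 0.05 m each way for a shift and 6 degrees each way for a turn. Its arguments: {"type":"object","properties":{"fingers":{"type":"array","items":{"type":"number"}},"travel":{"type":"array","items":{"type":"array","items":{"type":"number"}}},"rotation":{"type":"array","items":{"type":"array","items":{"type":"number"}}},"newtons":{"type":"number"}},"required":["fingers","travel","rotation"]}

```bash
mkdir -p pics; cat > h.py <<'E'
from workcell import *
import numpy as np, cv2
def px2w(c,uv,z):
    E=np.array(c["extrinsics"]);R,t=E[:3,:3],E[:3,3]
    d=R.T@np.array([(uv[0]-c["cx"])/c["fx"],(uv[1]-c["cy"])/c["fy"],1.]);o=-R.T@t
    return o+d*(z-o[2])/d[2]
E
python3 - <<'E'
from h import *
for n in("top","scene"):
    c=read_camera(n);cv2.imwrite(f"pics/{n}0.png",c["image"][:,:,::-1])
    E=np.array(c["extrinsics"]);print(n,-E[:3,:3].T@E[:3,3],c["fx"])
    for k,z in(("box_a",0),("lamp",0),("toggle_tip",.115),("bowl",0),("dropper",0),("shoehorn",0)):
        for d in tip_of(n,k):
            print(k,round(d["p"],2),np.round(d["location"]),np.round(px2w(c,d["location"],z),3))
s=read_state();print(s["tool_pos"],s["tcp_rot"],s["wrist_force"],s["time"])
E
```

```text
top [ 0.29674819 -0.05514664  1.60510832] 519.8198080513215
box_a 0.88 [309. 222.] [0.485 0.013 0.   ]
box_a 0.85 [364. 230.] [ 0.458 -0.159  0.   ]
box_a 0.79 [267. 223.] [0.481 0.142 0.   ]
lamp 0.82 [296. 160.] [0.684 0.054 0.   ]
lamp 0.71 [294. 159.] [0.687 0.058 0.   ]
toggle_tip 0.6 [293. 158.] [0.662 0.055 0.115]
bowl 0.57 [182. 236.] [0.446 0.407 0.   ]
dropper 0.61 [468. 178.] [ 0.619 -0.487  0.   ]
shoehorn 0.87 [420. 217.] [ 0.498 -0.334  0.   ]
scene [ 1.0427311  -0.11763245  0.9721562 ] 372.4373093197733
box_a 0.95 [383. 194.] [0.485 0.151 0.   ]
box_a 0.86 [284. 196.] [ 0.454 -0.149  0.   ]
box_a 0.65 [336. 195.] [0.471 0.008 0.   ]
lamp 0.58 [364. 258.] [0.682 0.055 0.   ]
toggle_tip 0.4 [368. 233.] [0.66  0.056 0.115]
bowl 0.82 [464. 172.] [0.441 0.423 0.   ]
bowl 0.34 [281. 197.] [ 0.455 -0.159  0.   ]
dropper 0.9 [162. 259.] [ 0.613 -0.498  0.   ]
dropper 0.7 [222. 219.] [ 0.508 -0.336  0.   ]
dropper 0.17 [366. 259.] [0.687 0.06  0.   ]
shoehorn 0.72 [222. 220.] [ 0.511 -0.336  0.   ]
[0.20581894 0.64287578 0.2007398 ] [4.84717012e-01 3.10395705e+00 1.72694989e-04] [-0.11552821  0.10630077  0.16353908] 0.7
```

View pics/top0.png

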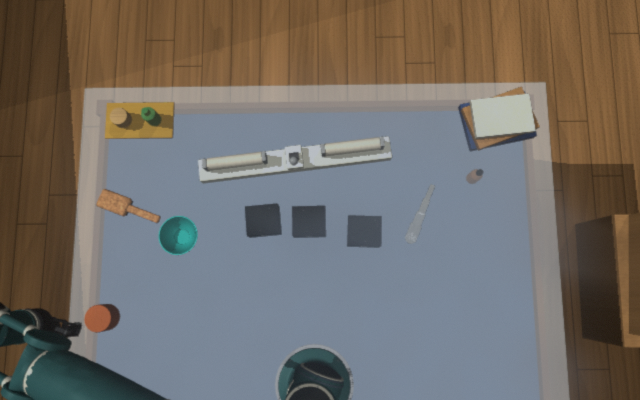

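```bash
python3 - <<'E'
from h import *
c=read_camera("top");print(read_state()["time"])
for k,z in(("box_a",.06),("lamp",.04)):
    for d in regions_of("top",k):
        m=d["mask"].astype(np.uint8);cs,_=cv2.findContours(m,0,2);q=max(cs,key=cv2.contourArea)
        w=np.array([px2w(c,p[0],z)[:2] for p in q]).astype(np.float32)
        r=cv2.minAreaRect(w);print(k,round(d["p"],2),d["bbox"],np.round(r[0],3),np.round(r[1],3),round(r[2],1))
E
```

```text
0.75
box_a 0.74 [345.6, 212.3, 33.4, 31.6] [ 0.449 -0.156] [0.099 0.09 ] 89.5
box_a 0.62 [246.8, 205.0, 35.7, 34.3] [0.485 0.148] [0.095 0.104] 4.9
box_a 0.56 [292.1, 205.1, 33.7, 30.1] [0.479 0.009] [0.102 0.093] 89.5
lamp 0.95 [199.4, 138.1, 192.4, 48.5] [0.677 0.053] [0.087 0.6  ] 6.4
```

The picture shows the lamp from (198,170) to (391,148), so it is yawed about +6.4°. The boxes are at (263,220), (309,221) and (364,231). I'll align the tool with the lamp and go behind the left box first.

{"method": "apply_moves", "body": {"fingers": [0.6,0.6,0.6,0.6,0.6], "travel": [[0,0,0],[0,0,0],[0,0,0],[0,0,0],[0,0,0]], "rotation": [[0,0,-1],[0,0,-1],[0,0,-1],[0,0,-1],[0,0,-0.03]]}}

```text
time: 1.35
tool_pos: [0.2058, 0.6429, 0.2007]
tcp_rot: [-0.177, 3.137, 0.0]
wrist_force: [-0.1, 0.2, -0.6]
width: 0.601
grip_force: 0.0
```

{"method": "apply_moves", "body": {"fingers": [0.6,0.6,0.6,0.6,0.6,0.6,0.6,0.6,0.6,0.6,0.6,0.6], "travel": [[-0.22,-0.87,0],[-0.22,-0.87,0],[-0.22,-0.87,0],[-0.22,-0.87,0],[-0.22,-0.87,0],[-0.22,-0.87,0],[-0.22,-0.87,0],[-0.22,-0.87,0],[-0.22,-0.87,0],[-0.22,-0.87,0],[-0.22,-0.87,0],[-0.22,-0.87,0]], "rotation": [[0,0,0],[0,0,0],[0,0,0],[0,0,0],[0,0,0],[0,0,0],[0,0,0],[0,0,0],[0,0,0],[0,0,0],[0,0,0],[0,0,0]]}}

```text
time: 2.55
tool_pos: [0.3959, 0.1373, 0.2012]
tcp_rot: [-0.172, 3.135, 0.001]
wrist_force: [1.9, 1.1, -0.0]
width: 0.602
grip_force: 0.0
```

{"method": "apply_moves", "body": {"fingers": [0.6,0.6,0.6,0.6,0.6,0.6,0.6], "travel": [[0,0,0.8],[0,0,0.8],[0,0,0.8],[0,0,0.8],[0,0,0.5],[0,0,0],[0,0,0]], "rotation": [[0,0,0],[0,0,0],[0,0,0],[0,0,0],[0,0,0],[0,0,0],[0,0,0]]}}

```text
time: 3.25
tool_pos: [0.3954, 0.1389, 0.016]
tcp_rot: [0.174, -3.136, 0.0]
wrist_force: [0.6, 0.1, -0.7]
width: 0.6
grip_force: 0.0
```

{"method": "apply_moves", "body": {"fingers": [0.6,0.6,0.6,0.6,0.6,0.6,0.6,0.6], "travel": [[-0.1,0,0],[-0.1,0,0],[-0.1,0,0],[-0.1,0,0],[-0.1,0,0],[-0.1,0,0],[-0.1,0,0],[-0.1,0,0]], "rotation": [[0,0,0],[0,0,0],[0,0,0],[0,0,0],[0,0,0],[0,0,0],[0,0,0],[0,0,0]]}}

```text
time: 4.05
tool_pos: [0.4341, 0.143, 0.0153]
tcp_rot: [0.176, -3.133, 0.001]
wrist_force: [-5.8, -2.7, 3.3]
width: 0.606
grip_force: 2.7
```

{"method": "apply_moves", "body": {"fingers": [0.6,0.6], "travel": [[-0.1,0,0],[-0.1,0,0]], "rotation": [[0,0,0],[0,0,0]]}}

```text
time: 4.25
tool_pos: [0.4426, 0.144, 0.0148]
tcp_rot: [0.176, -3.131, 0.001]
wrist_force: [-6.4, -1.1, 5.1]
width: 0.595
grip_force: 3.3
```

{"method": "apply_moves", "body": {"fingers": [0.6,0.6], "travel": [[-0.1,0,0],[-0.1,0,0]], "rotation": [[0,0,0],[0,0,0]]}}

```text
time: 4.45
tool_pos: [0.4526, 0.1452, 0.0149]
tcp_rot: [0.176, -3.131, 0.001]
wrist_force: [-7.0, 0.3, 4.9]
width: 0.601
grip_force: 3.2
```

{"method": "apply_moves", "body": {"fingers": [0.6,0.6,0.6,0.6,0.6,0.6,0.6,0.6,0.6], "travel": [[0.55,0,0],[0.6,0,0],[0.07,-0.5,0],[0.1,-0.7,0],[0.1,-0.7,0],[0.1,-0.7,0],[0,-0.16,0],[0,0,0],[0,0,0]], "rotation": [[0,0,0],[0,0,0],[0,0,0],[0,0,0],[0,0,0],[0,0,0],[0,0,0],[0,0,0],[0,0,0]]}}

```text
time: 5.35
tool_pos: [0.3953, 0.0004, 0.0157]
tcp_rot: [-0.175, 3.137, 0.001]
wrist_force: [0.7, 0.1, -0.5]
width: 0.603
grip_force: 0.0
```

{"method": "apply_moves", "body": {"fingers": [0.6,0.6,0.6,0.6,0.6,0.6,0.6,0.6], "travel": [[-0.1,0,0],[-0.1,0,0],[-0.1,0,0],[-0.1,0,0],[-0.1,0,0],[-0.1,0,0],[-0.1,0,0],[-0.1,0,0]], "rotation": [[0,0,0],[0,0,0],[0,0,0],[0,0,0],[0,0,0],[0,0,0],[0,0,0],[0,0,0]]}}

```text
time: 6.15
tool_pos: [0.4347, 0.0044, 0.0155]
tcp_rot: [0.176, -3.136, 0.0]
wrist_force: [-0.6, -0.6, 0.2]
width: 0.603
grip_force: 0.6
```

{"method": "apply_moves", "body": {"fingers": [0.6,0.6], "travel": [[-0.1,0,0],[-0.1,0,0]], "rotation": [[0,0,0],[0,0,0]]}}

```text
time: 6.35
tool_pos: [0.4448, 0.0056, 0.0155]
tcp_rot: [0.176, -3.136, -0.0]
wrist_force: [-0.6, 0.1, 0.5]
width: 0.6
grip_force: 0.6
```

{"method": "apply_moves", "body": {"fingers": [0.6,0.6], "travel": [[-0.1,0,0],[-0.1,0,0]], "rotation": [[0,0,0],[0,0,0]]}}

```text
time: 6.55
tool_pos: [0.4549, 0.0068, 0.0156]
tcp_rot: [0.176, -3.137, -0.0]
wrist_force: [-1.3, 0.2, -0.8]
width: 0.602
grip_force: 0.4
```

Box 2 is light (about 1.5 N) and box 1 heavy (about 7 N), so box 1 has the watches. I'll go back behind it and measure before the slide.

{"method": "apply_moves", "body": {"fingers": [0.6,0.6,0.6,0.6,0.6,0.6,0.6,0.6,0.6], "travel": [[0.55,0,0],[0.6,0,0],[-0.07,0.5,0],[-0.1,0.7,0],[-0.1,0.7,0],[-0.1,0.7,0],[0,0.2,0],[0,0,0],[0,0,0]], "rotation": [[0,0,0],[0,0,0],[0,0,0],[0,0,0],[0,0,0],[0,0,0],[0,0,0],[0,0,0],[0,0,0]]}}

```text
time: 7.45
tool_pos: [0.4001, 0.1411, 0.0156]
tcp_rot: [0.177, -3.136, 0.001]
wrist_force: [0.0, -0.6, 0.6]
width: 0.601
grip_force: 0.0
```

```bash
cat > m.py <<'E'
from h import *
import sys
for n in ("top","scene"):
    c=read_camera(n);cv2.imwrite(f"pics/{n}{sys.argv[1]}.png",c["image"][:,:,::-1])
    for k,z in(("box_a",.06),("lamp",.04)):
        for d in regions_of(n,k):
            q=max(cv2.findContours(d["mask"].astype(np.uint8),0,2)[0],key=cv2.contourArea)
            r=cv2.minAreaRect(np.array([px2w(c,p[0],z)[:2] for p in q]).astype(np.float32))
            if n=="top": print(k,round(d["p"],2),np.round(r[0],3),np.round(r[1],3),round(r[2],1))
    for k,z in(("box_a",0),("toggle_tip",.115)):
        print(n,k,[(round(d["p"],2),np.round(px2w(c,d["location"],z)[:2],3).tolist()) for d in tip_of(n,k)])
s=read_state();print(s["time"],s["tool_pos"],s["wrist_force"])
E
python3 m.py 1
```

```text
box_a 0.81 [ 0.449 -0.155] [0.101 0.094] 87.6
box_a 0.73 [0.512 0.152] [0.086 0.106] 0.3
box_a 0.71 [0.507 0.018] [0.095 0.101] 5.9
lamp 0.63 [0.678 0.054] [0.084 0.597] 6.6
top box_a [(0.9, [0.502, 0.15]), (0.82, [0.516, 0.019]), (0.72, [0.463, -0.161])]
top toggle_tip [(0.6, [0.668, 0.047])]
scene box_a [(0.97, [0.462, -0.163]), (0.77, [0.509, 0.019]), (0.71, [0.503, 0.147])]
scene toggle_tip [(0.68, [0.657, 0.056])]
7.95 [0.40023947 0.14119977 0.015716  ] [-0.09203453  0.13880179 -0.58034092]
```

View pics/scene1.png

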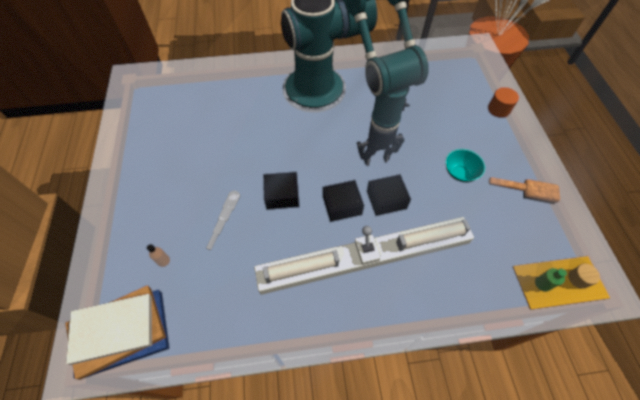

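The picture shows box 1 at (388,194) and box 2 at (342,200), both parallel to the lamp, and the tool behind box 1. Pushing now, first the bulk and then small steps.

{"method": "apply_moves", "body": {"fingers": [0.6,0.6,0.6,0.6,0.6,0.6,0.6,0.6,0.6,0.6,0.6,0.6], "travel": [[-0.4,0,0],[-0.4,0,0],[-0.12,0,0],[-0.12,0,0],[-0.12,0,0],[-0.12,0,0],[-0.12,0,0],[-0.12,0,0],[-0.12,0,0],[-0.12,0,0],[-0.12,0,0],[-0.12,0,0]], "rotation": [[0,0,0],[0,0,0],[0,0,0],[0,0,0],[0,0,0],[0,0,0],[0,0,0],[0,0,0],[0,0,0],[0,0,0],[0,0,0],[0,0,0]]}}

```text
time: 9.15
tool_pos: [0.4961, 0.1521, 0.0147]
tcp_rot: [0.176, -3.13, 0.001]
wrist_force: [-6.6, -1.0, 3.4]
width: 0.602
grip_force: 3.1
```

{"method": "apply_moves", "body": {"fingers": [0.6,0.6,0.6,0.6], "travel": [[-0.1,0,0],[-0.1,0,0],[-0.1,0,0],[-0.1,0,0]], "rotation": [[0,0,0],[0,0,0],[0,0,0],[0,0,0]]}}

```text
time: 9.55
tool_pos: [0.5159, 0.1544, 0.0147]
tcp_rot: [0.176, -3.13, 0.001]
wrist_force: [-5.2, 0.0, 3.9]
width: 0.597
grip_force: 3.1
```

```bash
python3 m.py 2
```

```text
box_a 0.95 [ 0.449 -0.156] [0.105 0.093] 87.3
box_a 0.76 [0.506 0.017] [0.096 0.1  ] 6.1
box_a 0.71 [0.583 0.117] [0.075 0.021] 6.4
lamp 0.63 [0.677 0.054] [0.086 0.598] 6.2
top box_a [(0.88, [0.459, -0.153]), (0.65, [0.519, 0.023]), (0.58, [0.569, 0.153])]
top toggle_tip [(0.37, [0.661, 0.056])]
scene box_a [(0.88, [0.463, -0.158]), (0.72, [0.495, 0.021]), (0.59, [0.563, 0.162])]
scene toggle_tip [(0.46, [0.66, 0.058])]
10.05 [0.51870187 0.15475369 0.01518634] [-2.67695955 -0.49330088 -2.07380248]
```

{"method": "apply_moves", "body": {"fingers": [0.6,0.6,0.6,0.6,0.6], "travel": [[-0.05,0,0],[-0.05,0,0],[-0.05,0,0],[-0.05,0,0],[-0.05,0,0]], "rotation": [[0,0,0],[0,0,0],[0,0,0],[0,0,0],[0,0,0]]}}

```text
time: 10.55
tool_pos: [0.5316, 0.1561, 0.0156]
tcp_rot: [0.176, -3.136, 0.001]
wrist_force: [-9.4, -3.1, 2.5]
width: 0.601
grip_force: 4.7
```

{"method": "apply_moves", "body": {"fingers": [0.6,0.6], "travel": [[-0.04,0,0],[-0.04,0,0]], "rotation": [[0,0,0],[0,0,0]]}}

```text
time: 10.75
tool_pos: [0.5314, 0.1561, 0.0155]
tcp_rot: [0.176, -3.127, 0.002]
wrist_force: [-19.4, -2.1, 13.6]
width: 0.606
grip_force: 9.9
```

{"method": "apply_moves", "body": {"fingers": [0.6], "travel": [[-0.04,0,0]], "rotation": [[0,0,0]]}}

```text
time: 10.85
tool_pos: [0.5313, 0.156, 0.0152]
tcp_rot: [0.176, -3.123, 0.003]
wrist_force: [-23.0, -2.8, 12.8]
width: 0.599
grip_force: 11.8
```

Force climbs to 23 N with no advance, so the box is against the lamp. Backing off, lifting and checking.

{"method": "apply_moves", "body": {"fingers": [0.6,0.6,0.6,0.6,0.6,0.6,0.6,0.6,0.6,0.6], "travel": [[0.1,0,0],[0.3,0,0],[0.8,0,0],[0.8,0,0],[0.3,0,-0.5],[0,0,-0.9],[0,0,-0.9],[0,0,-0.9],[0,0,-0.6],[0,0,0]], "rotation": [[0,0,0],[0,0,0],[0,0,0],[0,0,0],[0,0,0],[0,0,0],[0,0,0],[0,0,0],[0,0,0],[0,0,0]]}}

```text
time: 11.85
tool_pos: [0.4296, 0.1457, 0.2136]
tcp_rot: [-0.175, 3.12, 0.005]
wrist_force: [0.6, -0.7, 0.2]
width: 0.602
grip_force: 0.0
```

```bash
python3 m.py 3; python3 -c "
import cv2
a=cv2.imread('pics/top3.png')[110:260,180:400];b=cv2.imread('pics/scene3.png')[150:300,230:480]
a=cv2.resize(a,(440,300));b=cv2.resize(b,(500,300))
cv2.imwrite('pics/c3.png',cv2.vconcat([cv2.copyMakeBorder(a,0,0,0,60,0),b]))"
```

```text
box_a 0.83 [0.582 0.16 ] [0.102 0.105] 6.6
box_a 0.73 [0.506 0.017] [0.097 0.1  ] 6.2
lamp 0.64 [0.677 0.055] [0.085 0.6  ] 6.4
top box_a [(0.91, [0.58, 0.147]), (0.72, [0.509, 0.022]), (0.61, [0.452, -0.155])]
top toggle_tip [(0.47, [0.657, 0.049])]
scene box_a [(0.81, [0.59, 0.16]), (0.69, [0.465, -0.154])]
scene toggle_tip [(0.58, [0.66, 0.061])]
12.35 [0.42299681 0.14395993 0.20459925] [-0.32567342  0.41847436 -0.09459018]
```

View pics/c3.png

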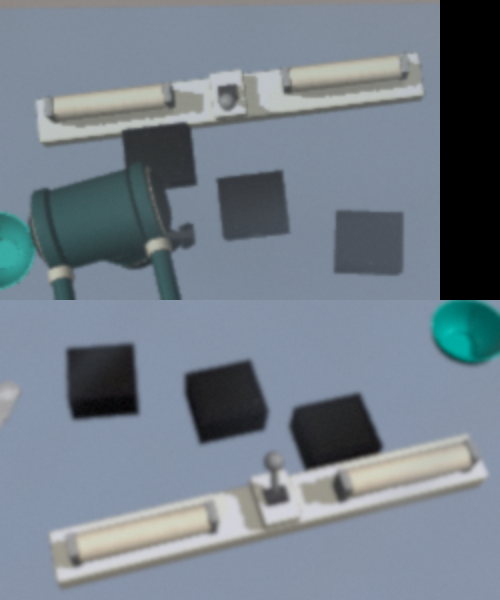

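Box 1 is flush and parallel to the base, left of the toggle. The toggle ball is at about (228,100) in the upper crop and still off. Next I'll shut the fingers and go in front of it.

{"method": "apply_moves", "body": {"fingers": [0,0,0,0,0,0,0,0,0,0,0], "travel": [[-0.5,-0.38,0],[-0.5,-0.38,0],[-0.5,-0.38,0],[-0.5,-0.38,0],[-0.5,-0.38,0],[-0.5,-0.37,0],[0,0,0.7],[0,0,0.7],[0,0,0.7],[0,0,0],[0,0,0]], "rotation": [[0,0,0],[0,0,0],[0,0,0],[0,0,0],[0,0,0],[0,0,0],[0,0,0],[0,0,0],[0,0,0],[0,0,0],[0,0,0]]}}

```text
time: 13.45
tool_pos: [0.5846, 0.0481, 0.1]
tcp_rot: [0.176, -3.134, -0.0]
wrist_force: [-0.3, 0.2, 0.5]
width: 0.001
grip_force: 0.0
```

```bash
python3 - <<'E'
from h import *
c=read_camera("scene");a=c["image"][150:270,300:420,::-1];cv2.imwrite("pics/t4.png",cv2.resize(a,(600,600),interpolation=2))
s=read_state();print(s["tool_pos"],s["width"],s["wrist_force"])
print([(d["p"],px2w(c,d["location"],.115)) for d in tip_of("scene","toggle_tip")])
E
```

```text
[0.5861665  0.04819509 0.10185991] -0.00025579701418991144 [-0.65081642 -0.17971129 -0.12583134]
[(0.61, array([0.66345761, 0.05237525, 0.115     ]))]
```

View pics/t4.png

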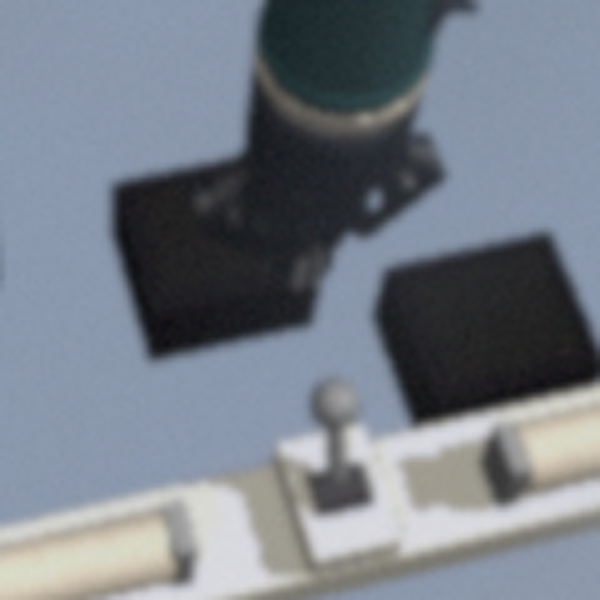

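The ball is at crop (335,402) with the shut fingers right behind it. Now I'll push the toggle over.

{"method": "apply_moves", "body": {"fingers": [0,0,0,0,0,0,0,0,0,0,0,0], "travel": [[-0.4,0,0.06],[-0.3,0,0.06],[-0.12,0,0],[-0.12,0,0],[-0.12,0,0],[-0.12,0,0],[-0.12,0,0],[-0.12,0,0],[-0.12,0,0],[-0.12,0,0],[-0.12,0,0],[0,0,0]], "rotation": [[0,0,0],[0,0,0],[0,0,0],[0,0,0],[0,0,0],[0,0,0],[0,0,0],[0,0,0],[0,0,0],[0,0,0],[0,0,0],[0,0,0]]}}

```text
time: 14.75
tool_pos: [0.6809, 0.0589, 0.1027]
tcp_rot: [-0.175, 3.121, 0.001]
wrist_force: [2.4, 0.4, 17.5]
width: -0.003
grip_force: 8.9
```

{"method": "apply_moves", "body": {"fingers": [0,0], "travel": [[-0.1,0,0],[-0.1,0,0]], "rotation": [[0,0,0],[0,0,0]]}}

```text
time: 14.95
tool_pos: [0.6894, 0.0598, 0.1016]
tcp_rot: [-0.175, 3.124, 0.001]
wrist_force: [1.8, 0.9, 12.1]
width: -0.002
grip_force: 6.2
```

{"method": "apply_moves", "body": {"fingers": [0], "travel": [[-0.08,0,0]], "rotation": [[0,0,0]]}}

```text
time: 15.05
tool_pos: [0.6929, 0.0603, 0.1008]
tcp_rot: [-0.176, 3.125, 0.001]
wrist_force: [1.7, 1.6, 10.3]
width: 0.001
grip_force: 5.3
```

```bash
python3 - <<'E'
from h import *
c=read_camera("scene");a=c["image"][170:270,300:420,::-1];cv2.imwrite("pics/t5.png",cv2.resize(a,(720,600),interpolation=2))
s=read_state();print(s["tool_pos"],s["wrist_force"])
print([(d["p"],px2w(c,d["location"],.115)) for d in tip_of("scene","toggle_tip")])
E
```

```text
[0.69345472 0.0603324  0.10061759] [ 2.86191552  0.73361255 13.00143477]
[(0.61, array([0.69485949, 0.0626566 , 0.115     ]))]
```

View pics/t5.png

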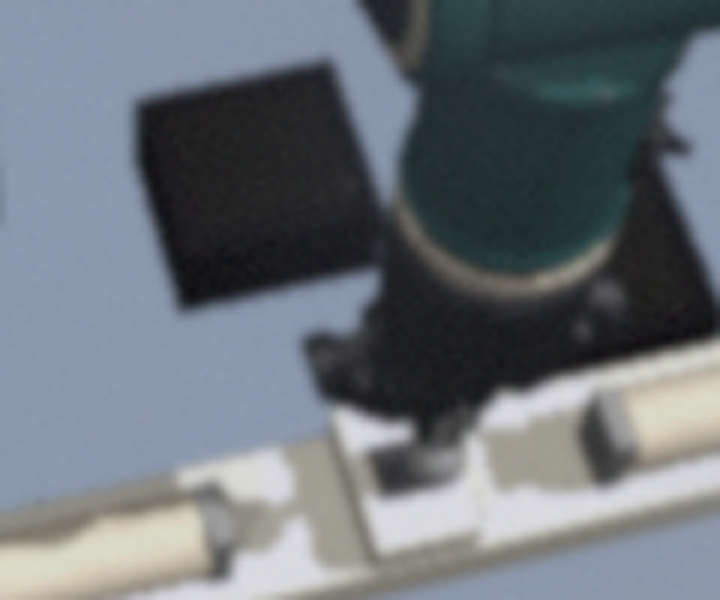

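```bash
python3 - <<'E'
from h import *
c=read_camera("scene");E=np.array(c["extrinsics"])
for a in(-.1,0,.25,.5,.75,1.0,1.1):
    t=a-.5;d=.0604*np.sin(t);p=np.array([.689+d*.994,.059+d*.111,.062+.0604*np.cos(t),1]);q=(E@p)[:3]
    u=[c["fx"]*q[0]/q[2]+c["cx"],c["fy"]*q[1]/q[2]+c["cy"]];print(a,np.round(u,1),np.round([(u[0]-300)*6,(u[1]-170)*6]))
q=(E@np.array([*read_state()["tool_pos"],1]))[:3];print("tcp",c["fx"]*q[0]/q[2]+c["cx"],c["fy"]*q[1]/q[2]+c["cy"])
E
```

```text
-0.1 [366.7 231.7] [400. 370.]
0 [367.5 233. ] [405. 378.]
0.25 [369.4 237. ] [417. 402.]
0.5 [371.3 242. ] [428. 432.]
0.75 [373.1 247.8] [439. 467.]
1.0 [374.6 253.8] [448. 503.]
1.1 [375.1 256.2] [451. 517.]
tcp 371.16582448372884 247.06303728745556
```

The picture is ambiguous: the fingertip projects where the grey blob is, at crop (427,462), and the ball isn't visible. Lifting to see.

{"method": "apply_moves", "body": {"fingers": [0,0,0,0,0,0], "travel": [[0,0,-0.3],[0,0,-0.6],[0,0,-0.8],[0.9,0,0],[0.9,0,0],[0.9,0,0]], "rotation": [[0,0,0],[0,0,0],[0,0,0],[0,0,0],[0,0,0],[0,0,0]]}}

```text
time: 15.8
tool_pos: [0.5518, 0.0443, 0.1803]
tcp_rot: [0.176, -3.136, 0.0]
wrist_force: [0.3, -0.6, 0.2]
width: 0.001
grip_force: 0.0
```

```bash
python3 - <<'E'
from h import *
o=[]
for n,(r,k) in dict(scene=(170,300),top=(110,240)).items():
    c=read_camera(n);a=c["image"][r:r+100,k:k+120,::-1];o.append(cv2.resize(a,(396,330),interpolation=2))
    print(n,[(d["p"],d["location"],px2w(c,d["location"],.115)) for d in tip_of(n,"toggle_tip")])
cv2.imwrite("pics/t6.png",cv2.hconcat(o))
s=read_state();print(s["time"],s["tool_pos"],s["wrist_force"])
E
```

```text
scene [(0.66, [370.9, 247.5], array([0.70026419, 0.05649188, 0.115     ]))]
top []
16.0 [0.55218977 0.04441389 0.1799517 ] [ 0.4901028  -0.64215929  0.23198389]
```

View pics/t6.png

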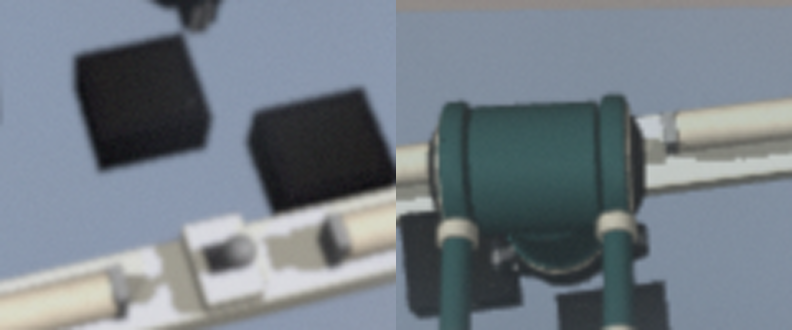

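The ball is now leaning away, at left crop (238,250), which I estimate at about 0.75 rad, not quite over. I'll push again, lower and a little further.

{"method": "apply_moves", "body": {"fingers": [0,0,0,0,0,0,0,0,0], "travel": [[0,0,0.8],[0,0,0.9],[0,0,0],[-0.8,0,0],[-0.8,0,0],[-0.8,0,0],[-0.2,0,0],[-0.15,0,0],[-0.1,0,0]], "rotation": [[0,0,0],[0,0,0],[0,0,0],[0,0,0],[0,0,0],[0,0,0],[0,0,0],[0,0,0],[0,0,0]]}}

```text
time: 16.9
tool_pos: [0.6955, 0.0605, 0.0955]
tcp_rot: [0.176, -3.136, 0.0]
wrist_force: [-2.6, -0.4, 2.5]
width: 0.0
grip_force: 1.6
```

{"method": "apply_moves", "body": {"fingers": [0,0], "travel": [[-0.1,0,0],[-0.1,0,0]], "rotation": [[0,0,0],[0,0,0]]}}

```text
time: 17.1
tool_pos: [0.6968, 0.0606, 0.0949]
tcp_rot: [0.175, -3.119, 0.001]
wrist_force: [-27.8, -3.7, 19.1]
width: -0.002
grip_force: 13.3
```

{"method": "apply_moves", "body": {"fingers": [0,0], "travel": [[-0.1,0,0],[0,0,0]], "rotation": [[0,0,0],[0,0,0]]}}

```text
time: 17.3
tool_pos: [0.7097, 0.0621, 0.0967]
tcp_rot: [-0.176, 3.136, -0.0]
wrist_force: [-3.4, 0.0, 6.9]
width: 0.001
grip_force: 3.6
```

{"method": "apply_moves", "body": {"fingers": [0,0,0,0,0,0], "travel": [[0,0,-0.3],[0,0,-0.6],[0,0,-0.8],[0.9,0,0],[0.9,0,0],[0.9,0,0]], "rotation": [[0,0,0],[0,0,0],[0,0,0],[0,0,0],[0,0,0],[0,0,0]]}}

```text
time: 17.9
tool_pos: [0.5747, 0.0469, 0.1809]
tcp_rot: [-0.176, 3.135, -0.0]
wrist_force: [0.4, -0.2, -0.6]
width: -0.003
grip_force: 0.0
```

```bash
python3 - <<'E'
from h import *
c=read_camera("scene");a=c["image"][150:270,270:430,::-1];cv2.imwrite("pics/t7.png",cv2.resize(a,(800,600),interpolation=2))
print([(d["p"],d["location"]) for d in tip_of("scene","toggle_tip")])
s=read_state();print(s["time"],s["tool_pos"],s["wrist_force"])
E
```

```text
[(0.5, [373.9, 250.4]), (0.33, [283.6, 199.0])]
18.0 [0.56812015 0.04658533 0.17804832] [1.07733506 0.8505833  0.18198146]
```

View pics/t7.png

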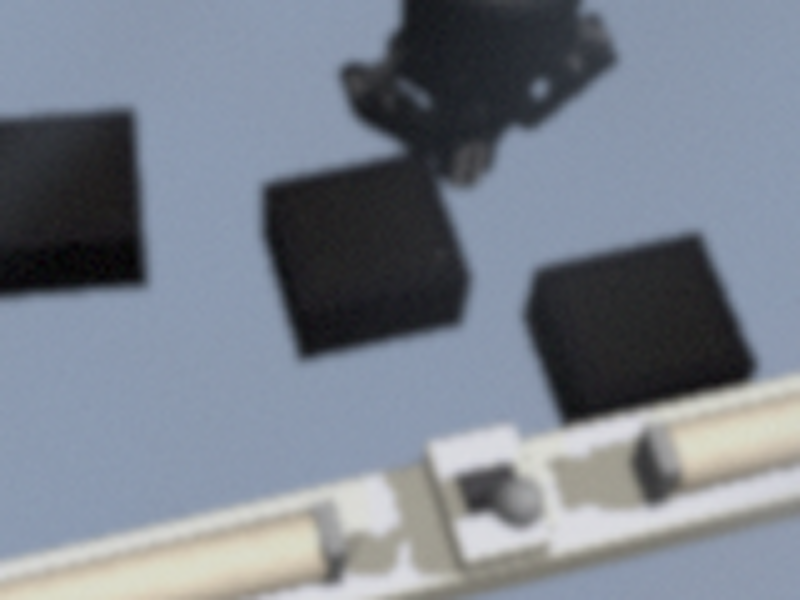

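The ball is at (518,498) in the crop, clearly over, and box 1 is still flush. I'll retreat and check the toggle angle precisely with both cameras.

{"method": "apply_moves", "body": {"fingers": [0,0,0,0,0,0,0,0,0], "travel": [[0,0,-0.8],[0.7,0,0],[0.7,0.5,0],[0.5,0.8,0],[0,0.9,0],[0,0.9,0],[0,0.9,0],[0,0.6,0],[0,0,0]], "rotation": [[0,0,0],[0,0,0],[0,0,0],[0,0,0],[0,0,0],[0,0,0],[0,0,0],[0,0,0],[0,0,0]]}}

```text
time: 18.9
tool_pos: [0.4555, 0.2687, 0.2207]
tcp_rot: [-0.183, 3.135, 0.003]
wrist_force: [0.4, -0.4, -0.7]
width: 0.002
grip_force: 0.0
```

```bash
python3 m.py 8; python3 - <<'E'
from h import *
o=[]
for n,(r,k) in dict(scene=(222,352),top=(140,277)).items():
    c=read_camera(n);E=np.array(c["extrinsics"])
    for a in(0,.7,.85,1.0):
        t=a-.5;d=.0604*np.sin(t);q=(E@np.array([.689+d*.994,.059+d*.111,.062+.0604*np.cos(t),1]))[:3]
        print(n,a,np.round([c["fx"]*q[0]/q[2]+c["cx"],c["fy"]*q[1]/q[2]+c["cy"]],1))
    o.append(cv2.hconcat([cv2.resize(cv2.imread(f"pics/{n}{i}.png")[r:r+35,k:k+40],(400,300),interpolation=0) for i in(0,8)]))
cv2.imwrite("pics/t8.png",cv2.vconcat(o))
E
```

```text
box_a 0.7 [0.582 0.159] [0.102 0.106] 6.1
box_a 0.58 [0.507 0.017] [0.101 0.105] 5.5
lamp 0.67 [0.687 0.054] [0.108 0.601] 6.1
lamp 0.18 [ 0.504 -0.325] [0.035 0.192] 69.8
top box_a [(0.76, [0.456, -0.151]), (0.73, [0.586, 0.164]), (0.71, [0.362, -0.001]), (0.59, [0.515, 0.019])]
top toggle_tip [(0.54, [0.712, 0.057])]
scene box_a [(0.75, [0.584, 0.161]), (0.75, [0.462, -0.157]), (0.57, [0.503, 0.019])]
scene toggle_tip [(0.46, [0.712, 0.061])]
19.4 [0.45594117 0.26421148 0.21976934] [-0.7075509  -0.54729863  0.47466245]
scene 0 [367.5 233. ]
scene 0.7 [372.8 246.6]
scene 0.85 [373.8 250.2]
scene 1.0 [374.6 253.8]
top 0 [292.2 158.3]
top 0.7 [290.5 144.3]
top 0.85 [290.3 141.7]
top 1.0 [290.1 139.4]
```

View pics/t8.png

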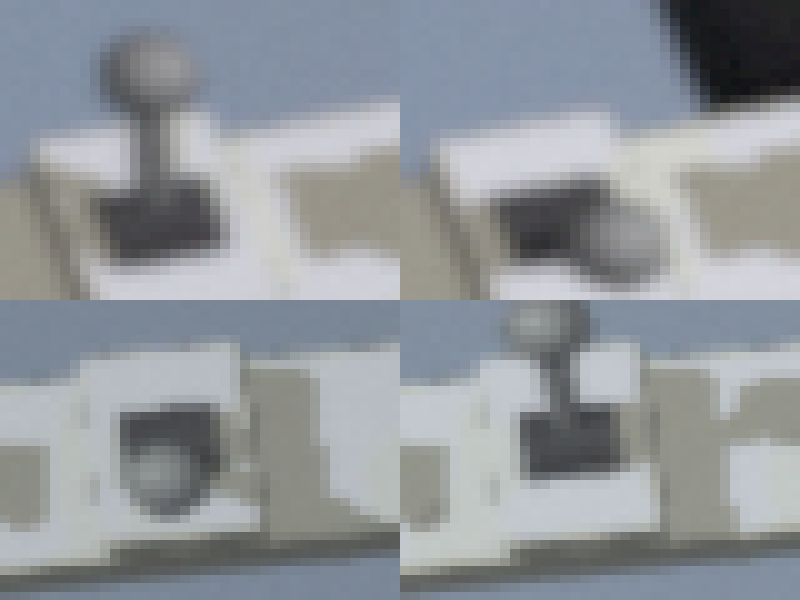

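By both cameras the ball is over at about 0.92 rad. The margin is thin, so I'll give it one more short push to the stop.

{"method": "apply_moves", "body": {"fingers": [0,0,0,0,0,0,0,0,0,0,0], "travel": [[-0.4,-0.76,0],[-0.4,-0.76,0],[-0.4,-0.76,0],[-0.4,-0.76,0],[-0.4,-0.77,0],[-0.4,-0.77,0],[0,0,0.8],[0,0,0.8],[0,0,0.8],[0,0,0],[0,0,0]], "rotation": [[0,0,0],[0,0,0],[0,0,0],[0,0,0],[0,0,0],[0,0,0],[0,0,0],[0,0,0],[0,0,0],[0,0,0],[0,0,0]]}}

```text
time: 20.6
tool_pos: [0.6, 0.0507, 0.0993]
tcp_rot: [0.176, -3.135, -0.0]
wrist_force: [0.6, -1.3, 0.1]
width: 0.002
grip_force: 0.0
```

{"method": "apply_moves", "body": {"fingers": [0,0,0,0,0,0], "travel": [[-0.8,0,0],[-0.8,0,0],[-0.2,0,0],[-0.1,0,0],[-0.1,0,0],[-0.1,0,0]], "rotation": [[0,0,0],[0,0,0],[0,0,0],[0,0,0],[0,0,0],[0,0,0]]}}

```text
time: 21.2
tool_pos: [0.7046, 0.0627, 0.1006]
tcp_rot: [-0.176, 3.136, -0.0]
wrist_force: [-0.6, -0.2, -0.6]
width: 0.002
grip_force: 0.0
```

{"method": "apply_moves", "body": {"fingers": [0,0], "travel": [[-0.08,0,0],[-0.06,0,0]], "rotation": [[0,0,0],[0,0,0]]}}

```text
time: 21.4
tool_pos: [0.7117, 0.0634, 0.0999]
tcp_rot: [0.176, -3.137, 0.0]
wrist_force: [0.3, 0.0, 0.1]
width: -0.002
grip_force: 0.0
```

{"method": "apply_moves", "body": {"fingers": [0], "travel": [[-0.06,0,0]], "rotation": [[0,0,0]]}}

```text
time: 21.5
tool_pos: [0.7146, 0.0637, 0.0997]
tcp_rot: [0.176, -3.136, 0.0]
wrist_force: [0.4, -0.3, 0.4]
width: 0.001
grip_force: 0.0
```

{"method": "apply_moves", "body": {"fingers": [0,0], "travel": [[-0.06,0,0],[-0.06,0,0]], "rotation": [[0,0,0],[0,0,0]]}}

```text
time: 21.7
tool_pos: [0.7209, 0.0644, 0.0996]
tcp_rot: [0.176, -3.136, 0.0]
wrist_force: [-0.3, -0.3, -0.4]
width: -0.0
grip_force: 0.0
```

{"method": "apply_moves", "body": {"fingers": [0,0], "travel": [[-0.06,0,0],[-0.04,0,0]], "rotation": [[0,0,0],[0,0,0]]}}

```text
time: 21.9
tool_pos: [0.7261, 0.065, 0.0996]
tcp_rot: [-0.176, 3.137, 0.0]
wrist_force: [0.2, 0.1, 0.0]
width: -0.001
grip_force: 0.0
```

```bash
python3 - <<'E'
from h import *
o=[]
for n,(r,k) in dict(scene=(205,335),top=(125,260)).items():
    c=read_camera(n);a=c["image"][r:r+60,k:k+80,::-1];o.append(cv2.resize(a,(400,300),interpolation=2))
    E=np.array(c["extrinsics"]);q=(E@np.array([*read_state()["tool_pos"],1]))[:3];print(n,"tcp px",c["fx"]*q[0]/q[2]+c["cx"],c["fy"]*q[1]/q[2]+c["cy"],[(d["p"],d["location"]) for d in tip_of(n,"toggle_tip")])
cv2.imwrite("pics/t9.png",cv2.hconcat(o))
E
```

```text
scene tcp px 375.6025739014485 259.1616488542514 []
top tcp px 289.57812568547945 138.16988726432578 []
```

View pics/t9.png

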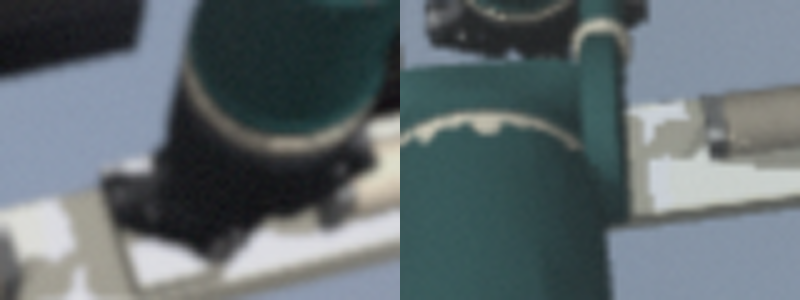

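{"method": "apply_moves", "body": {"fingers": [0,0,0,0,0,0,0,0,0,0,0], "travel": [[0,0,-0.5],[0,0,-0.9],[0,0,-0.9],[0.8,0,0],[0.8,0,0],[0.8,0,0],[0.8,0.4,0],[0.8,0.6,0],[0.8,0.6,0],[0.4,0.8,0],[0,0.5,0]], "rotation": [[0,0,0],[0,0,0],[0,0,0],[0,0,0],[0,0,0],[0,0,0],[0,0,0],[0,0,0],[0,0,0],[0,0,0],[0,0,0]]}}

```text
time: 23.2
tool_pos: [0.448, 0.1812, 0.215]
tcp_rot: [0.177, -3.136, -0.001]
wrist_force: [0.8, -0.0, 0.2]
width: -0.002
grip_force: 0.0
```

```bash
python3 m.py 10; python3 - <<'E'
from h import *
from scipy.optimize import least_squares
C={n:read_camera(n) for n in("scene","top")}
def pr(n,p):
    c=C[n];q=(np.array(c["extrinsics"])@np.r_[p,1])[:3];return np.array([c["fx"]*q[0]/q[2]+c["cx"],c["fy"]*q[1]/q[2]+c["cy"]])
# measured ball centres off: scene (366.7,230.2) top (293.5,160.4); after push 2: scene (374.5,249.7) top (291.5,142.9)
for s,t in(((366.7,230.2),(293.5,160.4)),((374.5,249.7),(291.5,142.9))):
    f=lambda p:np.r_[pr("scene",p)-s,pr("top",p)-t]
    r=least_squares(f,[.69,.06,.11]);print(np.round(r.x,4),np.round(r.fun,1))
o=[cv2.hconcat([cv2.resize(cv2.imread(f"pics/{n}{i}.png")[r:r+35,k:k+40],(400,300),interpolation=0) for i in(8,10)]) for n,r,k in(("scene",222,352),("top",137,277))]
cv2.imwrite("pics/t10.png",cv2.vconcat(o))
a,b=[cv2.imread(f"pics/scene{i}.png")[225:262,352:392].astype(float) for i in(8,10)];print("scene patch diff 8 vs 10",np.abs(a-b).mean(),np.abs(a-b).max())
a,b=[cv2.imread(f"pics/top{i}.png")[137:165,280:302].astype(float) for i in(8,10)];print("top",np.abs(a-b).mean(),np.abs(a-b).max())
E
```

```text
box_a 0.81 [ 0.45  -0.156] [0.105 0.096] 89.2
box_a 0.71 [0.506 0.019] [0.1   0.103] 7.1
box_a 0.57 [0.581 0.16 ] [0.102 0.105] 6.6
top box_a [(0.96, [0.51, 0.027]), (0.87, [0.596, 0.16]), (0.77, [0.465, -0.156]), (0.46, [0.621, -0.482])]
top toggle_tip [(0.58, [0.717, 0.055]), (0.2, [0.479, -0.307])]
scene box_a [(0.9, [0.461, -0.15]), (0.8, [0.576, 0.159])]
scene toggle_tip [(0.69, [0.633, 0.132]), (0.63, [0.712, 0.061])]
23.7 [0.45153313 0.17910333 0.21450733] [ 0.41559647  0.06209269 -0.69204575]
[0.6535 0.0535 0.118 ] [-0.5  0.  -0.6 -0.1]
[0.7074 0.0614 0.1163] [-1.   0.  -1.2 -0.2]
scene patch diff 8 vs 10 1.055855855855856 7.0
top 1.4783549783549783 5.0
```

View pics/t10.png

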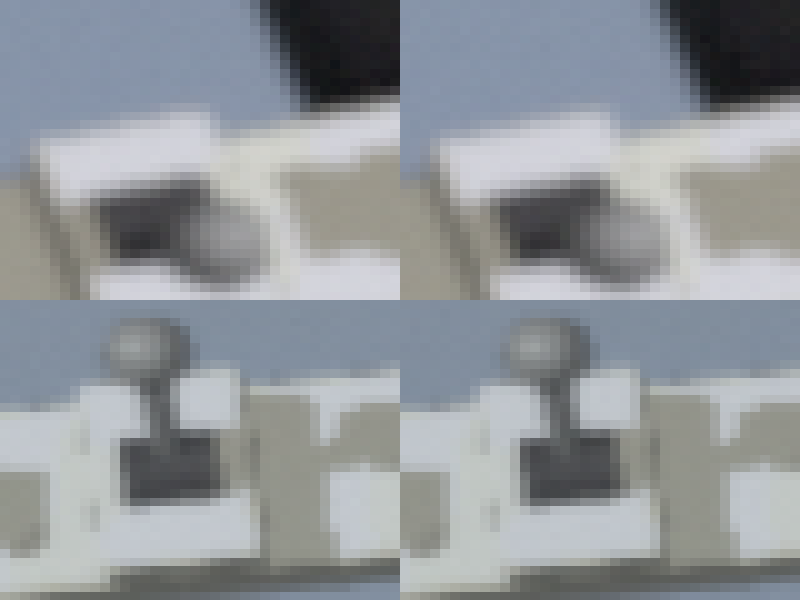

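The toggle is unchanged, so the last pass slid under the ball. Triangulation gives about 0.94 rad. I'll make one more push at ball height to be sure it is at the stop.

{"method": "apply_moves", "body": {"fingers": [0,0,0,0,0,0,0,0,0,0], "travel": [[-0.53,-0.58,0],[-0.53,-0.58,0],[-0.53,-0.58,0],[-0.53,-0.58,0],[-0.53,-0.58,0],[0,0,0.7],[0,0,0.7],[0,0,0.7],[0,0,0],[0,0,0]], "rotation": [[0,0,0],[0,0,0],[0,0,0],[0,0,0],[0,0,0],[0,0,0],[0,0,0],[0,0,0],[0,0,0],[0,0,0]]}}

```text
time: 24.8
tool_pos: [0.5986, 0.0504, 0.1093]
tcp_rot: [0.175, -3.135, -0.0]
wrist_force: [0.5, -0.0, -0.0]
width: -0.002
grip_force: 0.0
```

{"method": "apply_moves", "body": {"fingers": [0,0,0,0,0], "travel": [[-0.7,0,0],[-0.7,0,0],[-0.1,0,0],[-0.1,0,0],[-0.1,0,0]], "rotation": [[0,0,0],[0,0,0],[0,0,0],[0,0,0],[0,0,0]]}}

```text
time: 25.3
tool_pos: [0.684, 0.0603, 0.1113]
tcp_rot: [-0.176, 3.135, -0.0]
wrist_force: [0.1, -0.0, 0.1]
width: -0.001
grip_force: 0.0
```

{"method": "apply_moves", "body": {"fingers": [0,0], "travel": [[-0.08,0,0],[-0.08,0,0]], "rotation": [[0,0,0],[0,0,0]]}}

```text
time: 25.5
tool_pos: [0.6912, 0.0611, 0.1101]
tcp_rot: [-0.176, 3.137, -0.0]
wrist_force: [-0.5, -0.4, -0.5]
width: -0.004
grip_force: 0.0
```

{"method": "apply_moves", "body": {"fingers": [0,0], "travel": [[-0.06,0,0],[-0.06,0,0]], "rotation": [[0,0,0],[0,0,0]]}}

```text
time: 25.7
tool_pos: [0.6974, 0.0617, 0.1097]
tcp_rot: [0.176, -3.136, 0.0]
wrist_force: [0.6, -0.6, -0.1]
width: 0.0
grip_force: 0.0
```

{"method": "apply_moves", "body": {"fingers": [0,0], "travel": [[-0.06,0,0],[-0.06,0,0]], "rotation": [[0,0,0],[0,0,0]]}}

```text
time: 25.9
tool_pos: [0.7035, 0.0625, 0.1096]
tcp_rot: [0.176, -3.136, -0.0]
wrist_force: [0.1, 0.2, 0.0]
width: 0.001
grip_force: 0.0
```

{"method": "apply_moves", "body": {"fingers": [0,0], "travel": [[-0.06,0,0],[-0.06,0,0]], "rotation": [[0,0,0],[0,0,0]]}}

```text
time: 26.1
tool_pos: [0.7096, 0.0631, 0.1096]
tcp_rot: [0.176, -3.137, -0.0]
wrist_force: [1.0, -0.6, 1.0]
width: 0.001
grip_force: 0.0
```

There is no contact even at the ball's place, so it is already past the fingers. I'll retreat straight up as before, compare with the earlier pictures and hand in.

{"method": "apply_moves", "body": {"fingers": [0,0,0,0,0,0,0,0,0,0,0,0], "travel": [[0,0,-0.5],[0,0,-0.9],[0,0,-0.8],[0.8,0,0],[0.8,0,0],[0.8,0,0],[0.8,0.4,0],[0.8,0.6,0],[0.6,0.6,0],[0.4,0.8,0],[0,0.5,0],[0,0,0]], "rotation": [[0,0,0],[0,0,0],[0,0,0],[0,0,0],[0,0,0],[0,0,0],[0,0,0],[0,0,0],[0,0,0],[0,0,0],[0,0,0],[0,0,0]]}}

```text
time: 27.3
tool_pos: [0.4439, 0.1817, 0.2203]
tcp_rot: [-0.182, 3.135, 0.002]
wrist_force: [-0.3, 0.5, -0.6]
width: -0.0
grip_force: 0.0
```

```bash
python3 m.py 11; python3 - <<'E'
from h import *
T=cv2.imread("pics/scene0.png")[225:236,361:373]; U=cv2.imread("pics/top8.png")[136:149,285:299]
for i in(7,8,10,11):
    try:
        a=cv2.imread(f"pics/scene{i}.png")[225:262,352:392];b=cv2.imread(f"pics/scene8.png")[225:262,352:392]
        print(i,cv2.absdiff(a,b).mean(),cv2.absdiff(a,b).max())
    except Exception: pass
c=[]
# disc-edge centre of the ball by Hough on enlarged crops
for n,i,(r,k) in(("scene",0,(218,350)),("scene",11,(232,356)),("top",0,(145,277)),("top",11,(128,277))):
    g=cv2.cvtColor(cv2.resize(cv2.imread(f"pics/{n}{i}.png")[r:r+32,k:k+36],None,fx=8,fy=8,interpolation=2),6)
    h=cv2.HoughCircles(g,cv2.HOUGH_GRADIENT,1,20,param1=60,param2=10,minRadius=26,maxRadius=46)
    print(n,i,[] if h is None else [np.round([k+q[0]/8-.44,r+q[1]/8-.44,q[2]/8],1) for q in h[0][:3]])
E
```

```text
box_a 0.96 [0.508 0.018] [0.1   0.102] 6.4
box_a 0.91 [0.581 0.158] [0.099 0.106] 6.7
box_a 0.56 [ 0.45  -0.155] [0.107 0.096] 87.3
lamp 0.57 [0.687 0.056] [0.108 0.603] 6.5
lamp 0.31 [ 0.45  -0.156] [0.102 0.094] 88.6
top box_a [(0.88, [0.502, 0.019]), (0.88, [0.461, -0.15]), (0.79, [0.593, 0.161])]
top toggle_tip [(0.48, [0.565, 0.144]), (0.43, [0.708, 0.049])]
scene box_a [(0.96, [0.589, 0.163]), (0.84, [0.453, -0.153]), (0.79, [0.508, 0.015])]
scene toggle_tip [(0.49, [0.718, 0.066])]
27.8 [0.44497482 0.17859599 0.21956401] [-0.04798767 -1.05405044  0.31151577]
8 0.0 0
10 1.055855855855856 7
11 1.0502252252252253 8
scene 0 [array([368.9, 246.2,   5.2], dtype=float32), array([362.7, 239.9,   4.1], dtype=float32)]
scene 11 [array([366.2, 257.2,   5.4], dtype=float32), array([366. , 247.7,   5.7], dtype=float32), array([373.4, 249.7,   5.4], dtype=float32)]
top 0 [array([293.4, 160.7,   4.2], dtype=float32), array([294.4, 156.1,   5.5], dtype=float32)]
top 11 [array([293.2, 154.4,   5. ], dtype=float32), array([285.9, 150. ,   5.2], dtype=float32), array([297.1, 148.2,   3.7], dtype=float32)][ WARN:0@0.023] global loadsave.cpp:275 findDecoder imread_('pics/scene7.png'): can't open/read file: check file path/integrity
```

```bash
python3 -c "
from workcell import *
print(finish_job())"
```

```text
the job is handed in; nothing more can be done
None
```

The job is handed in, with no verdict returned: the left box was the heavy one (about 7 N to push against 1.5 N for the middle one; I never nudged the third), it now sits flat against the lamp base, and the toggle is over at about 0.94 rad by camera estimate (0.85 needed), though two further pushes met no resistance so I couldn't confirm the stop by feel.

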